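Wind the coffee mill

TASK

Fit the loose crank onto the square shaft of the coffee mill with the red collar, pushed fully down, and wind it clockwise (seen from above) at least two full turns. Leave the crank sitting fully down on that shaft, let go, and do not turn the shaft of the mill with the green collar.

Things in the scene. Friction and masses are not known exactly. Their poses are not given: they have to be found in the camera images.
- crank_hub (a point): Loose crank, 140 g, standing on its black 8-sided hub (40 mm wide, 34 mm high); flat steel arm 14 wide, 6 thick, level with the hub's top; knob at its end. Point: centre of hub underside; x along the arm to the knob axis, 70 mm away; z up. Square socket in the underside, sides along x and y: 18.5 wide, 27 deep, flared to 28.5 at the mouth.
- crank_knob (a point): Centre of the crank's upright wooden knob, 20 mm square, 44 high, 59 mm above the hub's underside, 25 above the arm's top. x, y square to its flat sides. It spins endlessly on the arm about its upright axis, so the hand can keep its orientation while the crank goes round; slight friction (0.015 N m) keeps a lifted crank from swinging.
- shaft_seat (a point): RED-collared steel mill, fixed, 125 mm high, 66 wide, foot 90 wide. Point: centre of the top of the round shoulder, foot of the brass shaft; z up, x, y square to the shaft's sides, turning with it. Shaft 16 mm square, 22 high, top 8 tapering to 5. Crank fully down: hub underside rests on the shoulder, crank_hub at this point. Fits in any of 4 directions, about 10 degrees of play.
- red_mill_shaft (a joint): Angle of the red-collared mill's shaft, rad: 0 at the start, grows clockwise seen from above, 6.28 a turn, without end stops. Turning takes about 0.06 N m (1 N at the knob); it stays where it is left.
- green_mill_shaft (a joint): Angle of the shaft of the other mill, alike but with a GREEN collar, rad: 0 at the start. To be left alone. It stands 0.16 m or more away, is equally high and may be on either side.
Mind the look-alikes: they are no part of the job. What is shaped like the part that bears crank_hub but blue is not meant.

How it is judged:
By the outcome, as a careful person would: the job done as asked, in the order asked, and still so for the second after the job is handed in, with the robot touching nothing.
It also fails if it takes over 72 s, if anything falls off the work surface, if the arm or the gripper's body presses on something with over 40 N, if the wrist force passes 120 N, or if a joint passes its speed limit or range.

ROBOT

A 7-joint arm with a two-finger parallel gripper is mounted at the origin on a cart in front of the work surface, level with it; the furniture and walls round the work are solid. World frame = base frame: x ahead of the robot, y to its left, z up, the work surface at z = 0. Lengths are in m, angles in degrees, forces in N, time in s.
With the tool pointing down it reaches from about 0.35 to 0.775 m from the base axis. Payload 3.1 kg.
Tool frame: the origin (TCP) lies on the centre line of the jaws, within the pads' length; the fingertips stand 17 mm ahead of it and the grasp point (between the pads) lies 2 mm behind it (robot.tip_reach is the distance from the TCP to the fingertips, in m); z points along the fingers, y is the line along which they close (so a half turn about z gives the same grasp; the last joint's range is limited). The gripper opens to 85 mm and grips with 20 to 120 N. Pads are 22 mm wide; open, the fingers measure 114 mm over their backs; the gripper's body (76 mm by 85 mm) begins 54 mm behind the grasp point. The pads swing forward as they close: fully open they stand 13 mm farther back than shut.
Start: joints at [68.256, 17.813, 0.802, 86.603, -0.252, 75.585, -1.558], TCP at [0.182, -0.519, 0.248] pointing down, gripper open.
Joint ranges: [-154.91, 154.91], [-16.99, 109.72], [-72.82, 74.43], [7.12, 147.25], [-82.49, 262.49], [11.32, 116.49], [-174.64, 174.64]. Speed limits (degrees/s): [159.86, 159.86, 180, 180, 180, 180, 180].

INTERFACE

Orientations are given as [roll, pitch, yaw] about the fixed x, y, z axes, in that order (R = Rz(yaw) Ry(pitch) Rx(roll)).
In Python, from station import robot, fingers, vision, workorder, recognise gives the robot as it stands. Calls block until the motion is done:
- robot.move_to(position, orientation): joint-space move of the TCP to a pose.
- robot.line_to(position, orientation=None, velocity=0.15, f_stop=None): straight line of the TCP; orientation=None keeps the orientation; velocity is the mean speed in m/s. With f_stop (N) it stops when the force on the tool has changed by that much, and returns True; else False.
- robot.move_j(angles): joint-space move.
- fingers.gripper_to(opening, force=None): opening from 0.0 (shut) to 1.0 (fully open); force is the grip in N (None keeps the last); returns when the fingers have stopped.
- robot.pause(seconds).
- robot.inverse_kinematics(position, orientation): joint angles nearest the present ones, or None.
- vision.grab_frame(name): name is "scene" or "top"; returns the picture (384x512x3 uint8, red, green, blue); there is no depth.
- vision.calibration(name): a dict with "mtx" (3x3 intrinsics, pixels), "k1" (the pictures are not rectified: a ray, as slopes to the right and down, at radius r is drawn at 1 + k1 r^2 times it, then the intrinsics apply), "extrinsics" (4x4, takes a point from world to camera coordinates). Camera axes: x right, y up, looking along -z (the intrinsics and any distortion apply to the point x, -y, -z); pixel columns grow to the right and rows downward; lengths in m; the calibration is good to about 2 mm. A picture is of the moment at which its call begins. calibration takes no time and is no camera call.
A pose or a line that the arm cannot do raises robot.PlanningError and nothing moves.
- workorder.close_job(): hands the job in; it is judged then, once.
Trained networks look in the newest picture that a camera, given by its name, has taken for a name from the list of things; names that differ only in an ending like _2 or _b are one class to them, and where a whole thing is asked for, a point or a joint stands for the part that bears it (a point fixed in the world has none). Each returns a list of dicts, best first, with "p" (0 to 1); they miss things now and then, are a little off and sometimes report something else, mostly with a low value. They report only what shows in the picture. A call takes as long as a camera call. They do not tell look-alikes from the thing itself.
- recognise(label, camera): "rect" ([centre column, centre row, width, height] in pixels, round what is visible of it).
Readings, each from a call of its own:
- robot.current_time_s(): time.
- robot.current_joint_positions(): joint angles.
- robot.current_dq(): joint speeds.
- robot.current_joint_torque(): joint torques, N m.
- robot.current_tool_pos(): TCP position.
- robot.current_eef_rot(): TCP orientation.
- robot.current_contact_force(): force on the tool from outside, world axes, zero at the start.
- robot.current_torque(): the same for the moment, N m.
- robot.current_finger_gap(): opening from 0.0 (shut) to 1.0 (fully open).
- robot.current_gripper_force(): force on a finger pad.
Only numpy, scipy, OpenCV 4.12 (cv2) and the standard library are available. Lean on these libraries where they do the work, as an engineer would, in place of code of your own. Each camera call takes 0.05 s, during which the arm holds its last target. There are 200 camera calls.

## Working session

There is one attempt and no reset: what is moved stays moved. The work goes in short steps, each a Python script; the robot and the scene stay as the last script left them, time stands still between calls to the robot, and variables do not carry over. Pictures are saved under pics/ and viewed, at most 10 in all, crops included, and the job is handed in when it is done.

```bash
mkdir -p pics; ls
python3 - <<'E'
from station import robot, fingers, vision, workorder, recognise
import cv2,numpy as np
for c in ["scene","top"]:
    im=vision.grab_frame(c); cv2.imwrite(f"pics/{c}0.png",im[:,:,::-1])
    k=vision.calibration(c); print(c,np.array(k["mtx"]).round(1).tolist(),k["k1"],np.array(k["extrinsics"]).round(3).tolist())
    for l in ["crank_hub","crank_knob","shaft_seat","red_mill_shaft","green_mill_shaft"]:
        try: print(c,l,[(np.round(d["rect"]).tolist(),round(d["p"],2)) for d in recognise(l,c)])
        except Exception as e: print(l,e)
print(robot.current_time_s(),robot.current_eef_rot(),robot.current_tool_pos())
E
```

```text
pics
scene [[458.6, 0.0, 261.1], [0.0, 458.6, 189.7], [0.0, 0.0, 1.0]] -0.12624252440184375 [[-0.666, -0.745, -0.018, 0.338], [0.461, -0.431, 0.776, -0.288], [-0.586, 0.509, 0.63, -1.064], [0.0, 0.0, 0.0, 1.0]]
scene crank_hub [([280.0, 243.0, 36.0, 40.0], 0.71), ([304.0, 169.0, 36.0, 30.0], 0.68), ([251.0, 181.0, 19.0, 22.0], 0.47)]
scene crank_knob []
scene shaft_seat [([252.0, 180.0, 16.0, 10.0], 0.5)]
scene red_mill_shaft [([251.0, 182.0, 21.0, 16.0], 0.72)]
scene green_mill_shaft [([177.0, 222.0, 21.0, 18.0], 0.48)]
top [[393.8, 0.0, 253.5], [0.0, 393.8, 195.1], [0.0, 0.0, 1.0]] 0.02190776293888301 [[0.027, -1.0, 0.007, 0.03], [0.984, 0.028, 0.174, -0.461], [-0.174, 0.003, 0.985, -1.158], [0.0, 0.0, 0.0, 1.0]]
top crank_hub [([332.0, 173.0, 21.0, 29.0], 0.82), ([240.0, 234.0, 35.0, 19.0], 0.71), ([324.0, 161.0, 14.0, 8.0], 0.39)]
top crank_knob [([172.0, 168.0, 16.0, 15.0], 0.38)]
top shaft_seat [([258.0, 173.0, 17.0, 17.0], 0.61)]
top red_mill_shaft [([258.0, 172.0, 13.0, 18.0], 0.7)]
top green_mill_shaft []
0.6 [1.79997347e+02 2.77537174e-03 1.93589652e+01] [ 0.18230301 -0.51892036  0.24831095]
```

Run:
```python
import cv2,numpy as np
a=cv2.imread("pics/scene0.png")[130:290,140:350]; b=cv2.imread("pics/top0.png")[130:260,150:360]
cv2.imwrite("pics/c1.png",cv2.resize(a,None,fx=3.7,fy=3.7,interpolation=2)); cv2.imwrite("pics/c2.png",cv2.resize(b,None,fx=3.8,fy=3.8,interpolation=2))
```

```text
(no output)
```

View pics/c1.png

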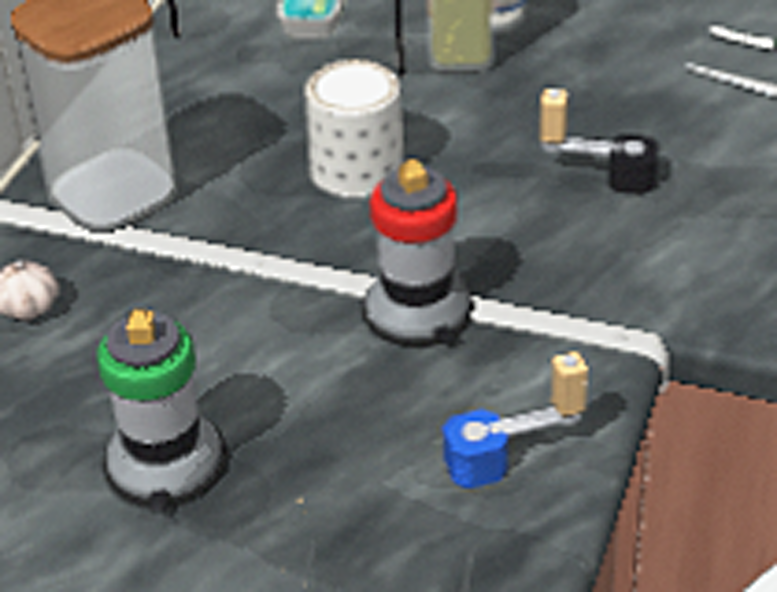

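View pics/c2.png

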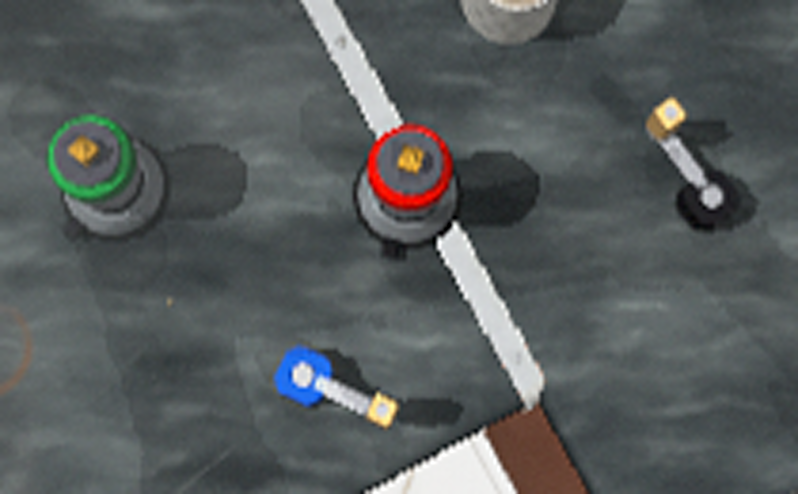

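View pics/top0.png

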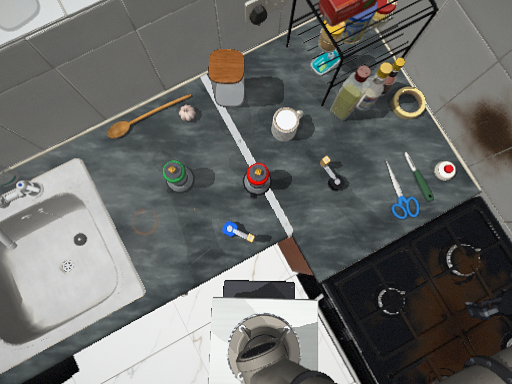

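Candidates: black-hub crank, top (337,181) / scene (311,170), is the wanted one. The blue-hub crank, top (229,229), is a decoy. The red mill shaft is at top (258,172) / scene (252,175). The green mill at top (173,170) is to be left alone. Next I'll triangulate these and take one close crop.

```bash
cat > h.py <<'E'
from station import robot, fingers, vision, workorder, recognise
import cv2,numpy as np
from scipy.optimize import least_squares
K={c:vision.calibration(c) for c in ("scene","top")}
def proj(c,P):
    k=K[c];E=np.array(k["extrinsics"]);M=np.array(k["mtx"]);P=np.atleast_2d(P)
    q=P@E[:3,:3].T+E[:3,3]; s=np.c_[q[:,0],-q[:,1]]/-q[:,2:3]
    s=s*(1+k["k1"]*(s**2).sum(1,keepdims=True))
    return s@M[:2,:2].T+M[:2,2]
def tri(ps,pt,z=None):
    f=lambda X:np.r_[(proj("scene",X)-ps).ravel(),(proj("top",X)-pt).ravel(),([] if z is None else [(X[2]-z)*2000])]
    r=least_squares(f,[.45,0,.1]); return r.x,r.fun[:4]
E
python3 - <<'E'
from h import *
np.set_printoptions(precision=4,suppress=True)
S=lambda u,v:np.array([(u+.5)/3.7-.5+140,(v+.5)/3.7-.5+130]); T=lambda u,v:np.array([(u+.5)/3.8-.5+150,(v+.5)/3.8-.5+130])
for n,a,b,z in [("hubtop",S(634,147),T(711,196),.034),("knobtop",S(555,93),T(670,112),.081),("redtop",S(413,165),T(411,158),None),("greentop",S(140,316),T(84,149),None),("mug",S(352,85),T(508,-20),None)]:
    print(n,*tri(a,b,z)); print("  free",tri(a,b)[0])
a=cv2.imread("pics/scene0.png"); b=cv2.imread("pics/top0.png")
R=lambda im,x,y,w,h:cv2.resize(im[y:y+h,x:x+w],(390,290),interpolation=cv2.INTER_NEAREST)
cv2.imwrite("pics/c3.png",np.vstack([np.hstack([R(a,232,160,40,30),R(a,280,145,52,40)]),np.hstack([R(b,238,157,40,30),R(b,310,150,52,40)])]))
E
```

```text
hubtop [ 0.5101 -0.2131  0.034 ] [-0.6043 -0.2624  0.2851  0.5472]
  free [ 0.5107 -0.2137  0.0326]
knobtop [ 0.5663 -0.1717  0.081 ] [-0.737  -0.1788  0.4193  0.5807]
  free [ 0.5666 -0.1719  0.0804]
redtop [0.5098 0.0319 0.141 ] [-0.4584 -0.0763  0.3134  0.3582]
  free [0.5098 0.0319 0.141 ]
greentop [0.5103 0.2741 0.1391] [-0.3616 -0.0872  0.2852  0.3012]
  free [0.5103 0.2741 0.1391]
mug [ 0.6673 -0.0391  0.1001] [ 0.5438  0.1043 -0.3568 -0.3973]
  free [ 0.6673 -0.0391  0.1001]
```

View pics/c3.png

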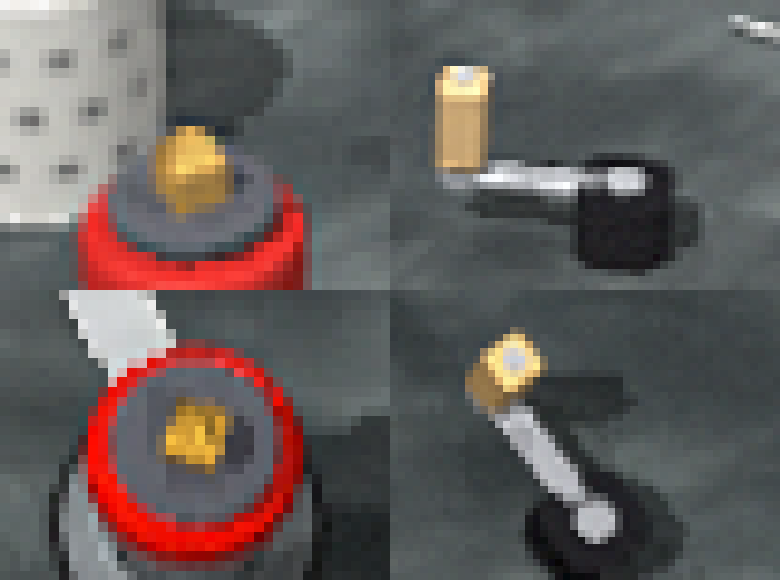

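The crop confirms the crank with the black hub and the red collared mill. I'll fit the shaft yaw and position, and the knob and arm yaw, against colour masks in both views.

```bash
cat > fit.py <<'E'
from h import *
from scipy.optimize import differential_evolution
def soft(im,kind):
    h=cv2.cvtColor(im,cv2.COLOR_RGB2HSV).astype(float); 
    m=(h[...,0]>8)&(h[...,0]<32)&(h[...,1]>(110 if kind=="brass" else 60))&(h[...,2]>70)
    return m.astype(float)
def box(layers):  # (half,z)
    return np.array([[sx*a,sy*a,z] for a,z in layers for sx in(-1,1) for sy in(-1,1)])
def render(c,P,x0,y0,w,h,ss=8):
    p=(proj(c,P)-[x0,y0]+.5)*ss-.5
    im=np.zeros((h*ss,w*ss),np.uint8); cv2.fillConvexPoly(im,cv2.convexHull(np.round(p*16).astype(np.int32)),255,shift=4)
    return cv2.resize(im,(w,h),interpolation=cv2.INTER_AREA)/255.
def fit(ims,model,X0,kind,win=12,zfree=.006):
    X0=np.array(X0); W={}
    for c in ims:
        u=proj(c,X0+[0,0,model[:,2].mean()])[0]; x0,y0=(u-win).astype(int); W[c]=(x0,y0,soft(ims[c],kind)[y0:y0+2*win,x0:x0+2*win])
    def cost(q):
        R=cv2.Rodrigues(np.array([0,0,q[3]]))[0]; P=model@R.T+X0+q[:3]
        return sum(((render(c,P+0,x0,y0,2*win,2*win)-m)**2).sum() for c,(x0,y0,m) in W.items())
    best=differential_evolution(cost,[(-.008,.008)]*2+[(-zfree,zfree),(-np.pi/4-.3,np.pi/4+.3)],seed=1,maxiter=60,popsize=15,tol=1e-6)
    q=best.x; prof=[]
    for d in range(-45,45,5): prof.append((d,round(cost(np.r_[q[:3],np.radians(d)]),1)))
    return X0+q[:3],np.degrees(q[3]),best.fun,prof
shaft=box([(.008,0),(.008,.014),(.0025,.022)]); knob=box([(.01,-.022),(.01,.022)])
E
python3 - <<'E'
from fit import *
np.set_printoptions(precision=4,suppress=True)
ims={c:cv2.imread(f"pics/{c}0.png")[:,:,::-1].copy() for c in("scene","top")}
print(fit(ims,shaft,[.51,.032,.125],"brass"))
print(fit(ims,knob,[.566,-.172,.059],"wood",16))
E
```

```text
(array([0.5112, 0.0319, 0.1229]), np.float64(-19.122097531082506), np.float64(12.246151480199924), [(-45, np.float64(20.1)), (-40, np.float64(19.9)), (-35, np.float64(16.9)), (-30, np.float64(14.3)), (-25, np.float64(13.3)), (-20, np.float64(12.9)), (-15, np.float64(12.8)), (-10, np.float64(14.2)), (-5, np.float64(16.0)), (0, np.float64(17.5)), (5, np.float64(18.5)), (10, np.float64(19.7)), (15, np.float64(20.5)), (20, np.float64(20.9)), (25, np.float64(21.1)), (30, np.float64(21.0)), (35, np.float64(20.4)), (40, np.float64(20.2))])
(array([ 0.5678, -0.1728,  0.056 ]), np.float64(40.27177088689843), np.float64(33.47630911188004), [(-45, np.float64(35.1)), (-40, np.float64(35.7)), (-35, np.float64(39.3)), (-30, np.float64(44.1)), (-25, np.float64(48.9)), (-20, np.float64(53.5)), (-15, np.float64(56.1)), (-10, np.float64(58.2)), (-5, np.float64(59.5)), (0, np.float64(60.1)), (5, np.float64(58.7)), (10, np.float64(56.0)), (15, np.float64(52.7)), (20, np.float64(49.7)), (25, np.float64(45.2)), (30, np.float64(39.9)), (35, np.float64(35.4)), (40, np.float64(33.9))])
```

Run:
```python
from h import *
np.set_printoptions(precision=4,suppress=True)
p=np.array([.5101,-.2131]); 
fingers.gripper_to(.85,50)
robot.move_to([*p,.16],[180,0,36])
print(robot.current_joint_positions())
print("hit",robot.line_to([*p,.024],velocity=.12,f_stop=8), robot.current_tool_pos())
fingers.gripper_to(0.0,60)
print("gap",robot.current_finger_gap()*85,robot.current_gripper_force(),robot.current_contact_force())
for y in (72,-18): print(y,robot.inverse_kinematics([.511,.032,.2],[180,0,y]))
robot.line_to([*p,.10],velocity=.12)
im=vision.grab_frame("scene"); cv2.imwrite("pics/s1.png",cv2.resize(im[:,:,::-1][90:250,220:420],None,fx=3.5,fy=3.5,interpolation=2))
print("gap",robot.current_finger_gap()*85,robot.current_contact_force(),robot.current_time_s())
```

```text
[ 33.8903  22.8897 -17.0976  93.3129   7.355   64.8752 -39.268 ]
hit False [ 0.5109 -0.2134  0.0248]
gap 38.932008978366746 62.01362715102732 [ 0.1229 -0.6145  3.3593]
72 [ 18.8969  17.936  -30.7587  96.0304   9.7316  68.7081 -32.186 ]
-18 [   2.4567   15.7067   -9.8344   96.6447    2.8607   67.8932 -116.0947]
gap 38.74467016362011 [-0.0831 -0.1802 -1.0387] 5.075
```

View pics/s1.png

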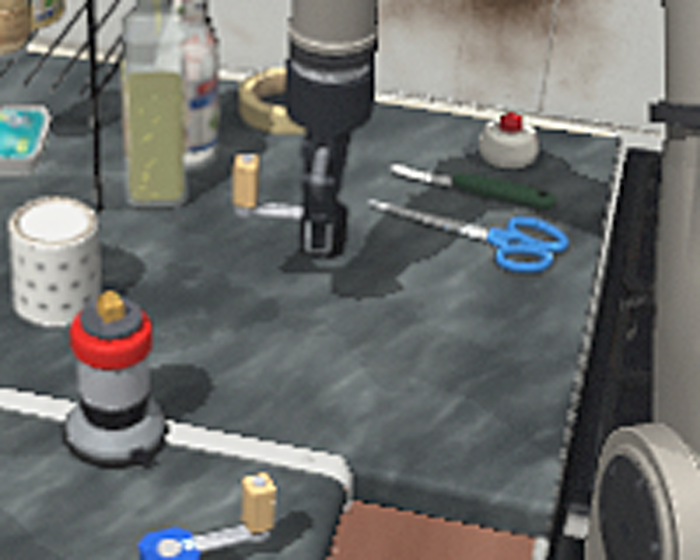

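The crank is held by its hub and clear of the table. Next I'll measure where the knob sits relative to the TCP, which gives the offset along the arm and the yaw.

Run:
```python
from fit import *
np.set_printoptions(precision=4,suppress=True)
t=robot.current_tool_pos(); print(t,robot.current_eef_rot())
# raise and turn to placing yaw, short of the mill
robot.line_to([.511,-.213,.215],velocity=.2)
robot.move_to([.511,-.10,.215],[180,0,72])
t=robot.current_tool_pos()
ims={}
for c in("scene","top"):
    ims[c]=vision.grab_frame(c); cv2.imwrite(f"pics/{c}2.png",ims[c][:,:,::-1])
a=np.radians(72); g=t+[.07*np.cos(a),.07*np.sin(a),-.0248+.059]
r=fit(ims,knob,g,"wood",16,.01); d=r[0][:2]-t[:2]
print(t,r[:3],"d",d,np.hypot(*d),np.degrees(np.arctan2(d[1],d[0])),"z err",r[0][2]-g[2], "pix",proj("top",g),proj("scene",g))
b=fit({c:ims[c] for c in ims},shaft,[.51,.032,.125],"brass"); print(b[:3])
R=lambda im,x,y:cv2.resize(im[y-24:y+24,x-32:x+32,::-1],(384,288),interpolation=cv2.INTER_NEAREST)
cv2.imwrite("pics/c4.png",np.hstack([R(ims[c],*proj(c,g)[0].astype(int)) for c in ims]))
```

```text
[ 0.509  -0.2128  0.0987] [-179.8672    0.0894   36.0017]
[ 0.5098 -0.0989  0.2132] (array([ 0.5343, -0.0359,  0.2445]), np.float64(-9.619403519907413), np.float64(250.26788158400615)) d [0.0245 0.0629] 0.06753540242582962 68.71567140382956 z err -0.0029071978151833378 pix [[284.2208 154.354 ]] [[262.3266 129.4349]]
(array([0.5112, 0.0319, 0.1229]), np.float64(-19.122097531082506), np.float64(12.246151480199924))
```

View pics/c4.png

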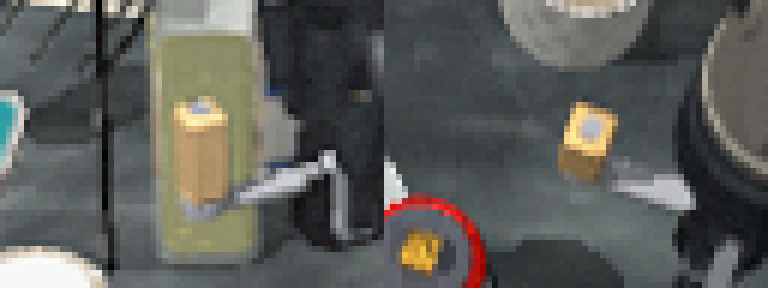

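Run:
```python
from h import *
np.set_printoptions(precision=4,suppress=True)
t=robot.current_tool_pos()
X,res=tri(np.array([263,122.8]),np.array([286,150.7]),t[2]-.0248+.081); d=X[:2]-t[:2]
al=np.hypot(*d); print(X,res,d,al,np.degrees(np.arctan2(d[1],d[0])))
off=np.clip(al-.070,-.004,.004)*.7           # hub centre relative to TCP along the arm
a=np.radians(71.5); hub=np.array([.5108,.0319]); goal=hub-off*np.array([np.cos(a),np.sin(a)]); print("off",off,goal)
E_=t-np.array([.511,-.10,.215])
robot.line_to([goal[0]+.0012,goal[1]-.001,.205],[180,0,71.5],velocity=.12)
robot.pause(.3); print(robot.current_tool_pos(),robot.current_contact_force())
hit=robot.line_to([goal[0]+.0012,goal[1]-.001,.150],velocity=.04,f_stop=10)
robot.pause(.2)
print(hit,robot.current_tool_pos(),robot.current_contact_force(),robot.current_torque(),robot.current_time_s())
```

```text
[ 0.5328 -0.0348  0.2697] [-0.4736 -1.024  -0.0271  0.6737] [0.0228 0.0668] 0.07059516662951944 71.18996126991799
off 0.0004166166406636015 [0.5107 0.0315]
[0.5119 0.03   0.205 ] [-0.6278 -0.4618 -1.0778]
True [0.511  0.0312 0.1604] [-0.3797  1.1746  4.2035] [0.2756 0.0937 0.0762] 9.1917
```

Run:
```python
from h import *
np.set_printoptions(precision=4,suppress=True)
for y in (71.5,75,68,78,65):
    p=robot.current_tool_pos()
    robot.line_to([.511,.0316,p[2]],[180,0,y],velocity=.03)
    hit=robot.line_to([.511,.0316,.144],velocity=.03,f_stop=14)
    print(y,hit,robot.current_tool_pos(),robot.current_contact_force(),robot.current_torque(),robot.current_finger_gap()*85)
    if robot.current_tool_pos()[2]<.152: break
print(robot.current_time_s())
for c in("scene","top"): cv2.imwrite(f"pics/{c}3.png",vision.grab_frame(c)[:,:,::-1])
a=cv2.imread("pics/scene3.png")[110:230,190:310]
cv2.imwrite("pics/c5.png",cv2.resize(a,None,fx=5,fy=5,interpolation=2))
```

```text
71.5 True [0.5104 0.0323 0.1593] [-0.645   0.0493  3.6104] [0.074  0.1382 0.005 ] 38.82674243072253
75 True [0.5103 0.0327 0.1588] [-0.6057  0.4872  5.0132] [-0.0056  0.2005  0.0206] 38.883979870563856
68 True [0.51   0.0331 0.1498] [-0.957  -0.0788  5.8684] [-0.0241  0.2531 -0.0148] 38.75130832563056
10.85
```

View pics/c5.png

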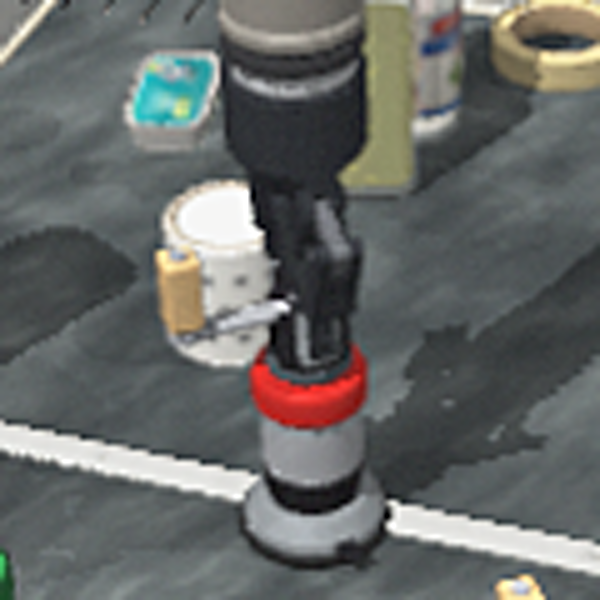

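Seated: the hub underside is at about 0.125. I'll press once more, release, and check that the circle is reachable.

Run:
```python
from fit import *
np.set_printoptions(precision=4,suppress=True)
print(robot.line_to([.5105,.0325,.140],velocity=.03,f_stop=14),robot.current_tool_pos(),robot.current_contact_force(),robot.current_eef_rot())
fingers.gripper_to(.75)
t=robot.current_tool_pos(); print(t)
robot.line_to([t[0],t[1],.27],velocity=.15)
for y in (-15,75,165,-105):
    J=[robot.inverse_kinematics([.5105+.07*np.cos(a),.0325+.07*np.sin(a),.184],[180,0,y]) for a in np.radians(np.arange(0,360,30))]
    print(y,"bad" if any(j is None for j in J) else (np.min(J,0),np.max(J,0)))
ims={}
for c in("scene","top"):
    ims[c]=vision.grab_frame(c); cv2.imwrite(f"pics/{c}4.png",ims[c][:,:,::-1])
a=np.radians(68); g=np.array([.5105+.07*np.cos(a),.0325+.07*np.sin(a),.184])
print(g,fit(ims,knob,g,"wood",16,.006)[:3],robot.current_time_s())
R=lambda im,x,y:cv2.resize(im[y-30:y+30,x-32:x+32,::-1],(390,366),interpolation=cv2.INTER_CUBIC)
h=[.5105,.0325,.15]
cv2.imwrite("pics/c6.png",np.hstack([R(ims[c],*proj(c,h)[0].astype(int)) for c in ims]))
```

```text
True [0.51   0.0331 0.1498] [-2.2736 -0.085   4.711 ] [-179.8285    0.0031   68.1288]
[0.5085 0.0344 0.1488]
-15 (array([   2.1293,    9.1843,  -21.0737,   86.8056,    3.5242,   63.7443,
       -124.0915]), array([  15.6732,   24.7917,  -15.1539,  107.6709,    7.2966,   69.3774,
       -107.1698]))
75 (array([ 12.0295,  10.3546, -33.3135,  86.3966,   6.1115,  64.0055,
       -38.5085]), array([ 26.0941,  26.8483, -28.5992, 107.3313,  14.0716,  70.486 ,
       -20.882 ]))
165 (array([ 21.3286,  12.357 , -46.9664,  86.0372,   9.666 ,  64.5161,
        45.9597]), array([ 36.9167,  30.3952, -43.1394, 107.0119,  21.8667,  72.5479,
        64.7745]))
-105 (array([ -49.7468,   16.8381,  -61.7276,   86.7762,  -33.3912,   65.9519,
       -173.2918]), array([ 48.9595,  36.3211,  64.879 , 106.7032,  32.4562,  76.4201,
       146.5933]))
[0.5367 0.0974 0.184 ] (array([0.5374, 0.0963, 0.1814]), np.float64(-27.106843730796605), np.float64(47.71655517108804)) 12.5833
```

View pics/c6.png

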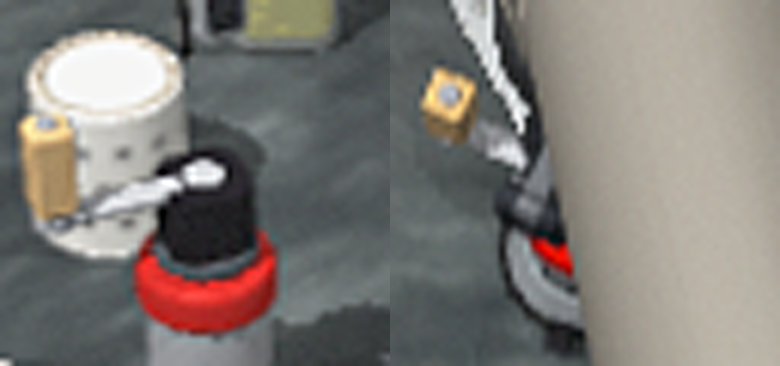

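The crank stands upright and fully down on the red mill (hub at (200,200) in the left crop), with the knob at (48,160). Now I'll grip the knob and wind.

Run:
```python
from h import *
np.set_printoptions(precision=3,suppress=True)
c=np.array([.5103,.0328]); k=np.array([.537,.0968]); Z=.187
fingers.gripper_to(.6)
robot.line_to([*k,.27],[180,0,72],velocity=.15)
print(robot.line_to([*k,Z],velocity=.1,f_stop=8),robot.current_tool_pos())
fingers.gripper_to(0,40)
t=robot.current_tool_pos(); print("gap",robot.current_finger_gap()*85,t,robot.current_contact_force())
a0=np.arctan2(*(t[:2]-c)[::-1]); print(np.degrees(a0),np.hypot(*(t[:2]-c)))
for i in range(1,10):
    a=a0-np.radians(10*i)
    robot.line_to([c[0]+.07*np.cos(a),c[1]+.07*np.sin(a),Z],velocity=.1)
    f=robot.current_contact_force()
    if i%3==0: t=robot.current_tool_pos(); print(i,t,f,np.hypot(*(t[:2]-c)))
    if np.linalg.norm(f)>30: print("force",i,f); break
print(robot.current_time_s(),robot.current_finger_gap()*85)
```

```text
False [0.538 0.097 0.188]
gap 20.23542542241299 [0.537 0.097 0.188] [0.078 0.792 1.788]
67.14081320282108 0.06980627677800023
3 [0.567 0.074 0.187] [ 0.382 -0.29   4.482] 0.06989768870689643
6 [0.58  0.038 0.187] [-2.166  0.139  6.832] 0.06962015854026322
9 [0.574 0.004 0.187] [-4.047  0.058  7.145] 0.06966380169038656
17.3083 19.353278320814425
```

Run:
```python
from h import *
np.set_printoptions(precision=3,suppress=True)
c=np.array([.5103,.0328]); Z=.187
t=robot.current_tool_pos(); a0=np.radians(67.14-90)
for i in range(1,53):
    a=a0-np.radians(15*i)
    robot.line_to([c[0]+.07*np.cos(a),c[1]+.07*np.sin(a),Z],velocity=.11)
    f=robot.current_contact_force()
    if i%6==0: t=robot.current_tool_pos(); print(i,t,f,np.hypot(*(t[:2]-c)),robot.current_finger_gap()*85)
    if np.linalg.norm(f)>35: print("force",i,f); break
print(robot.current_time_s(),robot.current_tool_pos())
robot.pause(.2); fingers.gripper_to(.55)
t=robot.current_tool_pos(); robot.line_to([t[0],t[1],.28],velocity=.15)
print(robot.current_time_s())
```

```text
6 [ 0.483 -0.033  0.187] [-1.757 -0.226  6.153] 0.07096233114561526 19.63162285777032
12 [0.445 0.062 0.188] [-4.811  3.324  9.843] 0.07127600896655685 19.56442394535575
18 [0.539 0.096 0.187] [ 1.092 -0.728  4.888] 0.0696962043505603 19.209509024107415
24 [0.574 0.004 0.187] [-3.21  -0.265  7.712] 0.0696051684260289 19.297056397846948
30 [ 0.483 -0.033  0.187] [-1.269  0.451  5.881] 0.0709940140490928 19.200720784797905
36 [0.445 0.061 0.187] [-4.657  3.355 10.533] 0.07132985957870393 19.42503847031958
42 [0.539 0.096 0.187] [1.322 0.962 5.71 ] 0.06966660639195883 19.255579317415826
48 [0.573 0.004 0.187] [-2.173 -0.699  7.41 ] 0.06949410902978846 19.446475185215462
33.775 [ 0.518 -0.037  0.187]
35.125
```

Run:
```python
from h import *
robot.move_to([.45,-.25,.30],[180,0,60])
ims={c:vision.grab_frame(c) for c in("scene","top")}
for c in ims: cv2.imwrite(f"pics/{c}5.png",ims[c][:,:,::-1])
R=lambda im,x,y:cv2.resize(im[y-30:y+30,x-32:x+32,::-1],(390,366),interpolation=cv2.INTER_CUBIC)
cv2.imwrite("pics/c7.png",np.hstack([R(ims[c],*proj(c,[.5103,.0328,.15])[0].astype(int)) for c in ims]))
p=proj("scene",[.5103,.0328,.159])[0],proj("top",[.5103,.0328,.159])[0]; print(p,robot.current_time_s())
```

```text
(array([250.23086221, 168.93042576]), array([257.9094678 , 169.88530901])) 36.125
```

View pics/c7.png

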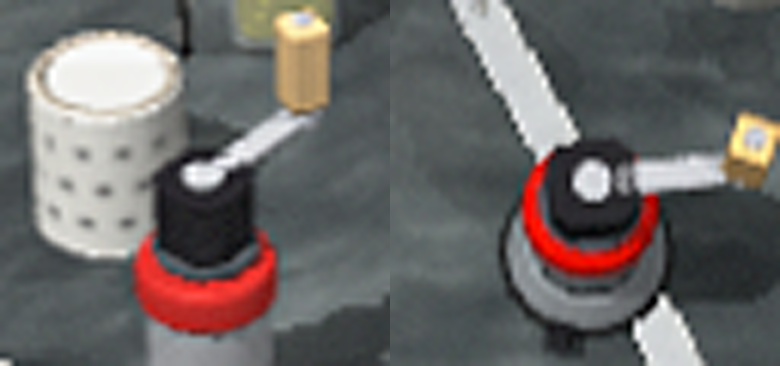

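The crank is still upright and seated on the red mill, with its arm now pointing along -y. I'll finish with a gentle press on the hub to confirm the height, then hand in.

Run:
```python
from h import *
fingers.gripper_to(0,20)
robot.move_to([.45,-.02,.30],[180,0,0]); robot.line_to([.509,.033,.25],velocity=.15)
print(robot.line_to([.509,.033,.170],velocity=.04,f_stop=8),robot.current_tool_pos(),robot.current_contact_force(),"hub top",robot.current_tool_pos()[2]-robot.tip_reach)
robot.line_to([.509,.033,.27],velocity=.15); robot.move_to([.42,-.25,.30],[180,0,0])
robot.pause(.3); print(robot.current_time_s()); print(workorder.close_job())
```

```text
True [0.50895795 0.03321868 0.17613219] [-0.46010245 -0.4236281   5.08938895] hub top 0.1591321888931692
42.6083
the job is handed in; nothing more can be done
None
```

The loose black-hub crank sits fully down on the red-collared mill (hub top measured at 0.159 m, as expected), wound clockwise about 2.4 turns and released. The green mill was not touched, and the job was handed in at 42.6 s.

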